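Hold back the mixer's belt tensioner

ROBOT

A 7-joint arm with a two-finger parallel gripper is mounted at the origin on the work surface. World frame = base frame: x ahead of the robot, y to its left, z up, the work surface at z = 0. Lengths are in m, angles in degrees, forces in N, time in s.
With the tool pointing down it reaches from about 0.425 to 0.875 m from the base axis. Payload 4.7 kg.
Tool frame: the origin (TCP) lies midway between the tips of the shut fingers; the grasp point (between the pads) lies 19 mm behind it; z points along the fingers, y is the line along which they close (so a half turn about z gives the same grasp; the last joint's range is limited). The gripper opens to 87 mm and grips with 3 to 60 N. Pads are 19 mm wide; open, the fingers measure 117 mm over their backs; the gripper's body (75 mm by 190 mm) begins 51 mm behind the grasp point.
Start: joints at [72.313, 18.392, -4.016, 83.108, 1.295, 78.541, -3.26], TCP at [0.206, -0.616, 0.223] pointing down, gripper open.
Joint ranges: [-163.93, 163.93], [-17.29, 119.83], [-79.2, 71.16], [3.27, 140.29], [-89.18, 269.18], [5.43, 117.66], [-154.24, 154.24]. Speed limits (degrees/s): [147.25, 147.25, 180, 180, 180, 180, 180].

INTERFACE

Orientations are given as [roll, pitch, yaw] about the fixed x, y, z axes, in that order (R = Rz(yaw) Ry(pitch) Rx(roll)).
In Python, from cell import env gives the robot as it stands. The module is installed in compiled form; this text tells all that it offers.
- The arm moves only by the tool send_rows, never from a script. Its argument "series" is a list of rows, each an object with "travel": the shift along the tool's x, y, z in cm, a list of three; "dr": the turn, a rotation vector about the tool's x, y, z in degrees, a list of three; "claw": the finger opening in cm, from 0 to 8.7. In form: [{"travel": [tx, ty, tz], "dr": [wx, wy, wz], "claw": claw}, ...]. A call has 1 to 12 rows; each row is the pose to reach, as a shift and turn from the pose commanded when the call began, along the tool's axes at that moment; what a row does not reach only later rows make up. A row lasts 1/12 s, in which the tool goes at most 41.7 mm and 7.16 degrees, less where a joint would pass 70% of its speed; a pose out of reach is approached as far as the arm can. A call with a gripper value outside its range is refused whole. The fingers move at their own pace and stop on an object; "grip_force" is the grip in N (left out, the last holds). Time passes only in rows, so rows that repeat a pose let the fingers close. It gives the time, the measured TCP pose, the force and the opening at its end, in the units of the state.
- env.get_obs(): the state, without advancing time (a new reading comes with each control period).
- env.read_camera(name): name is "scene" or "side" or "wrist"; returns the picture (420x560x3 uint8, blue, green, red); there is no depth.
- env.calibration(name): a dict with "fx", "fy", "cx", "cy" (pixels), "distortion" ([k1, k2, p1, p2, k3] as OpenCV has them; the pictures are not rectified), "cam_to_world" (4x4, takes a point from camera to world coordinates). Camera axes: x right, y down, z forward; pixel columns grow to the right and rows downward; lengths in m; the calibration is good to about 2 mm. A picture is of the moment at which its call begins: read the wrist's pose just before it. calibration takes no time and is no camera call; for the wrist camera it gives the pose at the moment of the call.
- env.sign_off(): hands the job in, once; it reports no verdict.
The state is a dict: "time_s": time; "qpos": joint angles; "joint_velocities": joint speeds; "effort": joint torques, N m; "tool_pos": TCP position; "tool_rot": TCP orientation; "force": force on the tool from outside, world axes, zero at the start; "wrist_torque": the same for the moment, N m; "grip_width": finger opening in m.
Only numpy, scipy, OpenCV 4.12 (cv2) and the standard library are available. Lean on these libraries where they do the work, as an engineer would, in place of code of your own. Each camera call takes 0.05 s, during which the arm holds its last target. There are 200 camera calls.

TASK

On this mixer's drive head only one spindle has its big pulley back on; the other carries just a spacer ring. On the side with the pulley, push the sprung tensioner lever by its black handle back past the click of its ratchet and on, all the way back to its rear stop, and finish while holding it there so that the belt can be slipped on (the catch alone leaves too little slack, so do not let go). Leave the other tensioner and everything lying about as they are.

Things in the scene. Friction and masses are not known exactly. Their poses are not given: they have to be found in the camera images.
- drive_head: Drive head of a twin-spindle dough mixer, fixed on two battens, hood off: grey housing with a flat steel deck (x -135 to 145, y +-217 mm, top at z 128). Origin on the table under the deck; x away from the robot, y to its left. In the middle a small motor pulley (44 mm across, top 46 mm above the deck); left (+y) and right (-y) mirror-image sets of spindle, tensioner and pawl.
- pulley: The big aluminium V-belt pulley fitted on one of the two spindles (84 mm across, 24 mm high, top 46 mm above the deck). Origin at the centre of its underside. Which spindle carries it changes from start to start.
- spacer: Plain steel spacer ring (31 mm across, 9 mm high) alone on the other spindle, whose bare shaft (20 mm across, top 54 mm above the deck) stands up through it. Origin at the centre of its underside.
- spare_pulley: The other spindle's pulley, 84 mm across and 24 mm high, lying loose on the table, not on the head. Bystander; origin at the centre of its underside.
- spindle_nut: Loose hexagon nut, 30 mm across, 13 mm high, on the deck near the front edge in the middle. Bystander; origin under its centre.
- washer: Loose washer, 34 mm across, 4 mm high, on the deck near its front left corner. Bystander; origin under its centre.
- wrench: Loose 200 mm spanner on the table to the right of the head. Bystander; lies along its x.
- screwdriver: Loose 200 mm screwdriver on the table to the left of the head. Bystander; lies along its x.
- kneading_arm0: Loose bent steel kneading arm, about 165 mm long, on the table to the right of the head. Bystander; shank along its x.
- kneading_arm1: A second kneading arm like the first, on the table to the front left. Bystander.
- spray_bottle: White sanitiser bottle with a yellow cap, 72 mm across, 160 mm high, standing on the table to the left. Bystander; origin under its centre.
- left_spindle (a point): Point on the axis of the left spindle, at the shoulder 22 mm above the deck on which a pulley or spacer sits (60, +150, 150 mm in the head's frame).
- left_pivot (a point): Point on the pivot axis of the left tensioner, on the deck's top (6, +35, 128 mm in the head's frame).
- left_handle (a point): Axis of the left lever's handle, where a hand takes it: an upright round black post 18 mm across, 125 mm from the pivot axis, from 22 to 82 mm above the deck; this point is 65 mm above the deck. At rest it is at (-31, +154) mm in the head's frame, fully back at (-92, +113). Clear all round above 46 mm over the deck; lower down the pulley's rim is 39 mm away.
- left_lever: Lever of the left tensioner, one piece with it: dogleg steel plate 22 mm wide, 15 to 22 mm above the deck, with a white idler roller (32 mm across) at the bend and the handle post at its end. Origin on the pivot axis on the deck's top; turns with the tensioner.
- left_tensioner (a joint): Swing of the left tensioner about its pivot, rad: 0 = sprung forward on its front buffer (its start), 0.60 = fully back on its rear stop. From above it swings back anticlockwise, handle towards the robot and inwards. Spring: about 5 N at the handle at 0, 11 N at 0.60, plus 1 to 2 N while the tooth lifts the pawl (0.13 to 0.35). Click at 0.44; let go past it, it is caught at 0.42.
- left_pawl (a joint): Pawl slider of the left tensioner, m: a small sprung bar in a guide block on the robot's side of the pivot, its round nose on the edge of the tensioner's toothed disc. 0 = home; the tooth lifts it up to about 0.006 towards the robot as the lever is pushed back, then it clicks home to 0 behind the tooth.
- right_spindle (a point): Point on the axis of the right spindle, at the shoulder 22 mm above the deck on which a pulley or spacer sits (60, -150, 150 mm in the head's frame).
- right_pivot (a point): Point on the pivot axis of the right tensioner, on the deck's top (6, -35, 128 mm in the head's frame).
- right_handle (a point): Axis of the right lever's handle, where a hand takes it: an upright round black post 18 mm across, 125 mm from the pivot axis, from 22 to 82 mm above the deck; this point is 65 mm above the deck. At rest it is at (-31, -154) mm in the head's frame, fully back at (-92, -113). Clear all round above 46 mm over the deck; lower down the pulley's rim is 39 mm away.
- right_lever: Lever of the right tensioner, one piece with it: dogleg steel plate 22 mm wide, 15 to 22 mm above the deck, with a white idler roller (32 mm across) at the bend and the handle post at its end. Origin on the pivot axis on the deck's top; turns with the tensioner.
- right_tensioner (a joint): Swing of the right tensioner about its pivot, rad: 0 = sprung forward on its front buffer (its start), 0.60 = fully back on its rear stop. From above it swings back clockwise, handle towards the robot and inwards. Spring: about 5 N at the handle at 0, 11 N at 0.60, plus 1 to 2 N while the tooth lifts the pawl (0.13 to 0.35). Click at 0.44; let go past it, it is caught at 0.42.
- right_pawl (a joint): Pawl slider of the right tensioner, m: a small sprung bar in a guide block on the robot's side of the pivot, its round nose on the edge of the tensioner's toothed disc. 0 = home; the tooth lifts it up to about 0.006 towards the robot as the lever is pushed back, then it clicks home to 0 behind the tooth.

How it is judged (in metres and radians):
On the way:
1. the tensioner on the pulley's side has been pushed back past its click: swing over 0.45 rad with its pawl home behind the tooth (((horizontal distance between pulley and left_spindle below 0.03 m and value of joint left_tensioner above 0.45 rad and value of joint left_pawl below 0.002 m) or (horizontal distance between pulley and right_spindle below 0.03 m and value of joint right_tensioner above 0.45 rad and value of joint right_pawl below 0.002 m))), for 0.05 s.
At the end, for the whole second after the job is handed in: On the side whose spindle carries the pulley: tensioner swing over 0.53 rad (stop at 0.60), pawl home (under 2 mm), and the fingers on that lever with over 3 N; the other tensioner at rest (under 0.06 rad); every bystander within 20 mm of where it started (((horizontal distance between pulley and left_spindle below 0.03 m and value of joint left_tensioner above 0.53 rad and value of joint left_pawl below 0.002 m and contact force between the fingers and left_lever above 3 N and value of joint right_tensioner below 0.06 rad) or (horizontal distance between pulley and right_spindle below 0.03 m and value of joint right_tensioner above 0.53 rad and value of joint right_pawl below 0.002 m and contact force between the fingers and right_lever above 3 N and value of joint left_tensioner below 0.06 rad)) and distance of each of spare_pulley, spindle_nut, washer, wrench, screwdriver, kneading_arm0, kneading_arm1, spray_bottle from where it was at the start of the episode below 0.02 m); the arm keeps its last pose, push and grip.
It fails at once if the other tensioner (on the spacer's side) is pushed ((horizontal distance between pulley and left_spindle below 0.03 m and value of joint right_tensioner above 0.1 rad) or (horizontal distance between pulley and right_spindle below 0.03 m and value of joint left_tensioner above 0.1 rad)).
It fails at once if a bystander is moved more than 20 mm (distance of any of spare_pulley, spindle_nut, washer, wrench, screwdriver, kneading_arm0, kneading_arm1, spray_bottle from where it was at the start of the episode above 0.02 m).
It also fails if it takes over 32 s, if anything falls off the work surface, if the arm or the gripper's body presses on something with over 40 N, if the wrist force passes 120 N, or if a joint passes its speed limit or range.

## Working session

There is one attempt and no reset: what is moved stays moved. The work goes in short steps, Python scripts to look and compute and a tool call to move; the robot and the scene stay as the last step left them, time stands still between calls to the robot, and variables do not carry over. Pictures are saved under pics/ and viewed, on a budget of 10 in all, crops included, one or two more only if the job needs it, and the job is handed in when it is done.

Besides the shell and the picture viewer there is one more tool, called after "Emit:" in YAML: its name, and indented under it one key for each argument. send_rows: Moves the arm, as the interface text tells. Its arguments: {"type":"object","properties":{"series":{"type":"array"},"grip_force":{"type":"number"}},"required":["series"]}

```bash
mkdir -p pics
python3 - <<'E'
from cell import env
import cv2
o=env.get_obs(); print({k:o[k] for k in('time_s','tool_pos','tool_rot','force','grip_width')})
for n in('scene','side'):
    c=env.calibration(n); print(n,c)
    cv2.imwrite(f'pics/{n}0.png',env.read_camera(n))
E
```

```text
{'time_s': 0.0, 'tool_pos': array([ 0.20594423, -0.61593232,  0.22144362]), 'tool_rot': array([-1.79890126e+02,  8.37312159e-03,  1.84966287e+01]), 'force': array([0.16263388, 0.98423502, 0.3854169 ]), 'grip_width': 0.0864841422379564}
scene {'fx': 383.3867165825372, 'fy': 383.3867165825372, 'cx': 282.0246628336126, 'cy': 206.4059133590189, 'distortion': array([-0.03884944,  0.        ,  0.        ,  0.        ,  0.        ]), 'cam_to_world': array([[ 0.19392431,  0.82017511, -0.53824358,  1.05701962],
       [ 0.98099477, -0.15847512,  0.11195933, -0.19411514],
       [ 0.00652804, -0.54972578, -0.83531967,  1.00603384],
       [ 0.        ,  0.        ,  0.        ,  1.        ]])}
side {'fx': 448.75113675438206, 'fy': 448.75113675438206, 'cx': 276.4557785902486, 'cy': 207.93916858419195, 'distortion': array([-0.04502877,  0.        ,  0.        ,  0.        ,  0.        ]), 'cam_to_world': array([[-0.94018371, -0.22872629,  0.2524656 ,  0.19121469],
       [-0.34048677,  0.65507035, -0.674501  ,  0.7993544 ],
       [-0.01110662, -0.72011605, -0.69376475,  1.03267447],
       [ 0.        ,  0.        ,  0.        ,  1.        ]])}
```

View pics/scene0.png

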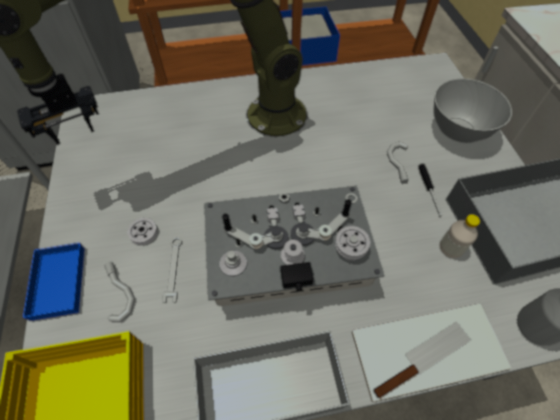

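View pics/side0.png

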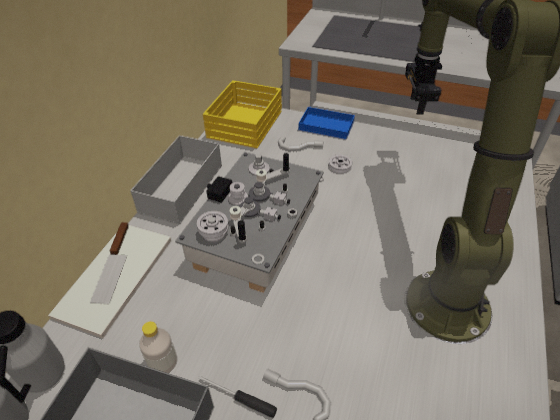

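The pulley is on the left (+y) spindle: scene (352,240), side (212,225). The left handle is at scene (347,208) and side (241,230). I'll measure these more finely from enlarged crops.

```bash
cat > h.py <<'E'
import cv2, numpy as np
from cell import env
def ray(n,uv):
    c=env.calibration(n);K=np.array([[c['fx'],0,c['cx']],[0,c['fy'],c['cy']],[0,0,1]])
    p=cv2.undistortPoints(np.array([[uv]],float),K,c['distortion'])[0,0]
    T=c['cam_to_world'];return T[:3,3],T[:3,:3]@np.array([p[0],p[1],1])
def onz(n,uv,z):
    o,d=ray(n,uv);return o+d*(z-o[2])/d[2]
def tri(a,b):
    (o1,d1),(o2,d2)=ray('scene',a),ray('side',b)
    s=np.linalg.lstsq(np.c_[d1,-d2],o2-o1,rcond=None)[0]
    p,q=o1+s[0]*d1,o2+s[1]*d2;return (p+q)/2,np.linalg.norm(p-q)
E
python3 - <<'E'
import cv2,numpy as np
a=cv2.imread('pics/scene0.png')[180:305,195:390];b=cv2.imread('pics/side0.png')[145:295,170:330]
a=cv2.resize(a,None,fx=4,fy=4,interpolation=cv2.INTER_CUBIC);b=cv2.resize(b,None,fx=4,fy=4,interpolation=cv2.INTER_CUBIC)
cv2.imwrite('pics/a.png',a);cv2.imwrite('pics/b.png',b)
E
```

```text
(no output)
```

View pics/a.png

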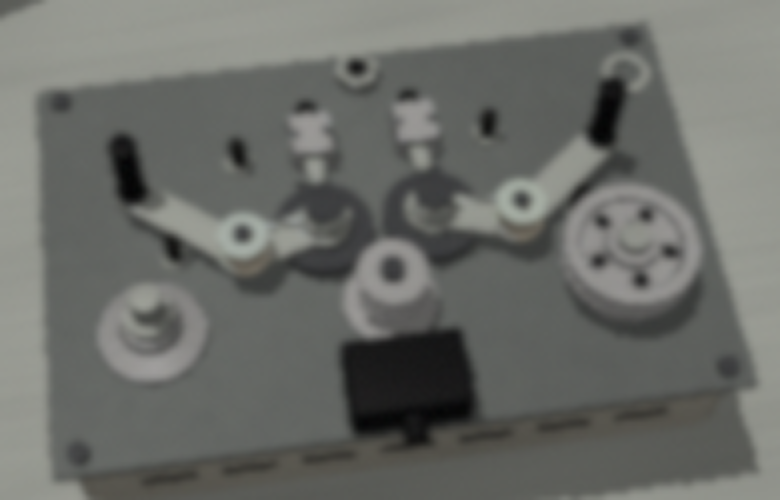

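View pics/b.png

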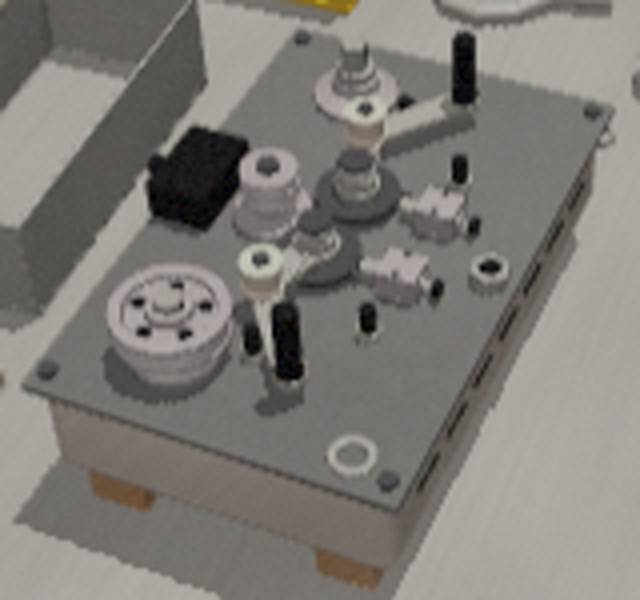

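The crops show the deck corners, and the left handle top at about a(612,84) and b(287,310). Pulley top centre is about a(636,238) and b(170,297).

Run:
```python
from h import *
S=lambda x,y:(195+(x-1.5)/4,180+(y-1.5)/4)
D=lambda x,y:(170+(x-1.5)/4,145+(y-1.5)/4)
local=np.array([[-135,217],[-135,-217],[145,-217],[145,217]])/1e3
w1=np.array([onz('scene',S(*p),.128)[:2] for p in[(648,25),(37,92),(55,482),(757,385)]])
w2=np.array([onz('side',D(*p),.128)[:2] for p in[(400,508),(612,108),(300,28),(25,385)]])
for w in(w1,w2,(w1+w2)/2):
    A=local-local.mean(0);B=w-w.mean(0)
    th=np.arctan2((A[:,0]*B[:,1]-A[:,1]*B[:,0]).sum(),(A*B).sum())
    R=np.array([[np.cos(th),-np.sin(th)],[np.sin(th),np.cos(th)]]);t=w.mean(0)-R@local.mean(0)
    print('head',t.round(4),np.degrees(th).round(2),'res mm',((w-local@R.T-t)*1e3).round(1).tolist())
    for n,p in dict(h0=(-.031,.154),h1=(-.092,.113),piv=(.006,.035),spin=(.06,.15)).items(): print(n,(R@p+t).round(4))
print('handle top tri',tri(S(612,84),D(287,310)),onz('scene',S(612,84),.21),onz('side',D(287,310),.21))
print('pulley tri',tri(S(636,238),D(170,297)))
```

```text
head [ 0.5849 -0.0769] -3.03 res mm [[1.3, -1.0], [-0.5, 0.7], [0.5, 2.2], [-1.3, -2.0]]
h0 [0.562  0.0785]
h1 [0.499  0.0408]
piv [ 0.5927 -0.0423]
spin [0.6527 0.0697]
head [ 0.5811 -0.0772] -2.76 res mm [[0.8, -1.7], [2.9, 3.0], [-1.8, 0.3], [-1.9, -1.5]]
h0 [0.5575 0.0781]
h1 [0.4946 0.0401]
piv [ 0.5888 -0.0425]
spin [0.6482 0.0698]
head [ 0.583 -0.077] -2.9 res mm [[1.1, -1.3], [1.2, 1.8], [-0.7, 1.2], [-1.6, -1.7]]
h0 [0.5598 0.0783]
h1 [0.4968 0.0405]
piv [ 0.5907 -0.0424]
spin [0.6505 0.0697]
handle top tri (array([0.55791921, 0.07814644, 0.20954895]), np.float64(0.00028496202590388254)) [0.55832689 0.07807207 0.21      ] [0.55762948 0.07842063 0.21      ]
pulley tri (array([0.6508583 , 0.06887389, 0.18055499]), np.float64(0.0038045224593201733))
```

Estimates agree to about 2 mm: left handle at (0.558, 0.078), top z 0.2095 against 0.210 expected. The handle's rear position is about (0.496, 0.0405). I'll grip the post with the closing line along the push direction, which means yaw about 121°. First move swings over, staying high.

Emit:
send_rows:
  series:
    - {"travel":[4,-2,-6],"dr":[0,0,-5],"claw":5}
    - {"travel":[8,-4,-6],"dr":[0,0,-10],"claw":5}
    - {"travel":[12,-6,-6],"dr":[0,0,-15],"claw":5}
    - {"travel":[16,-8,-6],"dr":[0,0,-20],"claw":5}
    - {"travel":[20,-10,-6],"dr":[0,0,-25],"claw":5}
    - {"travel":[24,-12,-6],"dr":[0,0,-30],"claw":5}
    - {"travel":[28,-14,-6],"dr":[0,0,-35],"claw":5}
    - {"travel":[32,-16,-6],"dr":[0,0,-40],"claw":5}
    - {"travel":[35,-18,-6],"dr":[0,0,-45],"claw":5}
    - {"travel":[38,-19,-6],"dr":[0,0,-50],"claw":5}
    - {"travel":[40,-20,-6],"dr":[0,0,-51],"claw":5}
    - {"travel":[40,-20,-6],"dr":[0,0,-51],"claw":5}

```text
time_s: 1.1
tool_pos: [0.5273, -0.2914, 0.2823]
tool_rot: [179.9, -0.3, 70.2]
force: [-0.3, 1.1, 0.5]
grip_width: 0.0497
```

```bash
cat >> h.py <<'E'
from scipy.spatial.transform import Rotation as Ro
def go(p,yaw):
    o=env.get_obs();R=Ro.from_euler('xyz',o['tool_rot'],degrees=True)
    T=Ro.from_euler('xyz',[180,0,yaw],degrees=True)
    print('t',o['time_s'],o['tool_pos'].round(4),o['tool_rot'].round(2),'F',o['force'].round(1),'w',round(o['grip_width'],4),'q',np.round(o['qpos'],0))
    print('cm',(R.inv().apply(np.array(p)-o['tool_pos'])*100).round(2),'dr',(R.inv()*T).as_rotvec(degrees=True).round(2))
E
python3 -c "
from h import *
go([.558,.078,.28],121)"
```

```text
t 1.1 [ 0.5273 -0.2914  0.2823] [179.94  -0.31  70.17] F [-0.3  1.1  0.5] w 0.0497 q [ 48.  13. -25.  84.   5.  84.   3.]
cm [35.79 -9.64  0.41] dr [  0.19  -0.26 -50.83]
```

Emit:
send_rows:
  series:
    - {"travel":[4,-1,0],"dr":[0,0,-5],"claw":5}
    - {"travel":[8,-2,0],"dr":[0,0,-10],"claw":5}
    - {"travel":[12,-3,0],"dr":[0,0,-15],"claw":5}
    - {"travel":[16,-4,0],"dr":[0,0,-20],"claw":5}
    - {"travel":[20,-5,0],"dr":[0,0,-25],"claw":5}
    - {"travel":[24,-6.5,0],"dr":[0,0,-31],"claw":5}
    - {"travel":[28,-7.5,0],"dr":[0,0,-37],"claw":5}
    - {"travel":[31,-8.5,0.2],"dr":[0,0,-43],"claw":5}
    - {"travel":[34,-9.2,0.4],"dr":[0,0,-48],"claw":5}
    - {"travel":[35.8,-9.6,0.4],"dr":[0,0,-51],"claw":5}
    - {"travel":[35.8,-9.6,0.4],"dr":[0,0,-51],"claw":5}
    - {"travel":[35.8,-9.6,0.4],"dr":[0,0,-51],"claw":5}

```text
time_s: 2.1
tool_pos: [0.5575, 0.0692, 0.2782]
tool_rot: [-179.9, 0.0, 120.5]
force: [0.2, -1.1, -0.5]
grip_width: 0.0499
```

```bash
python3 -c "
from h import *
go([.558,.078,.178],121)
c=env.calibration('wrist');T=c['cam_to_world'];K=np.array([[c['fx'],0,c['cx']],[0,c['fy'],c['cy']],[0,0,1]])
im=env.read_camera('wrist');M=np.linalg.inv(T)
for z in(.21,.178):
    p=M@np.array([.558,.078,z,1]);uv=cv2.projectPoints(p[:3].reshape(1,1,3),np.zeros(3),np.zeros(3),K,c['distortion'])[0].ravel();print(z,uv)
    if z==.21: cv2.drawMarker(im,tuple(int(v) for v in uv),(0,0,255),0,20,1)
cv2.imwrite('pics/w1.png',im)"
```

```text
t 2.1 [0.5575 0.0692 0.2782] [-179.95    0.    120.53] F [ 0.2 -1.1 -0.5] w 0.0499 q [ 29.  10. -43.  90.   7.  83.  15.]
cm [ 0.73  0.5  10.02] dr [-0.05  0.   -0.47]
0.21 [285.86105414 215.05956262]
0.178 [285.15967168 202.42760527]
```

View pics/w1.png

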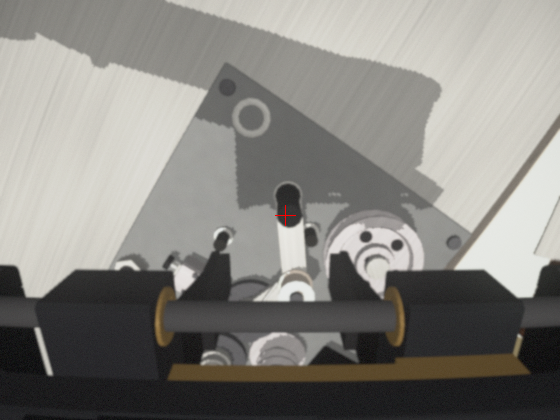

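Wrist view: the post runs from its base at (288,190) to its top at (287,215). The projected marker at (286,215) is within about 1.5 mm, and there is free space on both sides. Centre, descend, then close.

Emit:
send_rows:
  series:
    - {"travel":[0.7,0.5,0],"dr":[0,0,-0.5],"claw":5}
    - {"travel":[0.7,0.5,0],"dr":[0,0,-0.5],"claw":5}
    - {"travel":[0.7,0.5,2],"dr":[0,0,-0.5],"claw":5}
    - {"travel":[0.7,0.5,4],"dr":[0,0,-0.5],"claw":5}
    - {"travel":[0.7,0.5,6],"dr":[0,0,-0.5],"claw":5}
    - {"travel":[0.7,0.5,8],"dr":[0,0,-0.5],"claw":5}
    - {"travel":[0.7,0.5,9.5],"dr":[0,0,-0.5],"claw":5}
    - {"travel":[0.7,0.5,10],"dr":[0,0,-0.5],"claw":5}
    - {"travel":[0.7,0.5,10],"dr":[0,0,-0.5],"claw":5}
    - {"travel":[0.7,0.5,10],"dr":[0,0,-0.5],"claw":5}

```text
time_s: 2.98
tool_pos: [0.5587, 0.0772, 0.1791]
tool_rot: [180.0, 0.0, 120.9]
force: [0.9, 0.2, -0.6]
grip_width: 0.05
```

```bash
python3 -c "
from h import *
go([.558,.078,.178],121)"
```

```text
t 2.9833 [0.5587 0.0772 0.1791] [1.7997e+02 2.0000e-02 1.2094e+02] F [ 0.9  0.2 -0.6] w 0.05 q [ 27.  14. -43.  98.  10.  72.  13.]
cm [ 0.11 -0.02  0.11] dr [ 0.03  0.02 -0.06]
```

Emit:
send_rows:
  grip_force: 25
  series:
    - {"travel":[0.1,0,0.1],"dr":[0,0,0],"claw":0}
    - {"travel":[0.1,0,0.1],"dr":[0,0,0],"claw":0}
    - {"travel":[0.1,0,0.1],"dr":[0,0,0],"claw":0}
    - {"travel":[0.1,0,0.1],"dr":[0,0,0],"claw":0}
    - {"travel":[0.1,0,0.1],"dr":[0,0,0],"claw":0}
    - {"travel":[0.1,0,0.1],"dr":[0,0,0],"claw":0}
    - {"travel":[0.1,0,0.1],"dr":[0,0,0],"claw":0}
    - {"travel":[0.1,0,0.1],"dr":[0,0,0],"claw":0}

```text
time_s: 3.65
tool_pos: [0.5592, 0.0793, 0.1779]
tool_rot: [179.8, 0.0, 121.0]
force: [4.5, 2.2, -2.5]
grip_width: 0.0174
```

```bash
python3 -c "
from h import *
go([.496,.0405,.178],121)
p=np.array([.5895,-.0424]);r=np.array([.558,.078])-p;print('r',np.linalg.norm(r))
R=Ro.from_euler('xyz',env.get_obs()['tool_rot'],degrees=True)
for a in(.1,.2,.3,.4,.5,.6,.65):
    c,s=np.cos(a),np.sin(a);d=np.array([[c,-s],[s,c]])@r-r;print(a,(R.inv().apply([*d,0])*100).round(2))"
```

```text
t 3.65 [0.5592 0.0793 0.1779] [1.7979e+02 2.0000e-02 1.2101e+02] F [ 4.5  2.2 -2.5] w 0.0174 q [ 27.  14. -43.  98.  10.  72.  13.]
cm [-0.07 -7.41 -0.04] dr [0.21 0.02 0.01]
r 0.12445244071531904
0.1 [ 0.29 -1.21 -0.  ]
0.2 [ 0.46 -2.44 -0.01]
0.3 [ 0.5  -3.69 -0.01]
0.4 [ 0.42 -4.93 -0.02]
0.5 [ 0.22 -6.15 -0.02]
0.6 [-0.11 -7.35 -0.03]
0.65 [-0.31 -7.94 -0.03]
```

The post is gripped (17.4 mm). I'll push along the arc.

Emit:
send_rows:
  series:
    - {"travel":[0.15,-0.6,0],"dr":[0,0,0],"claw":0}
    - {"travel":[0.3,-1.2,0],"dr":[0,0,0],"claw":0}
    - {"travel":[0.4,-1.8,0],"dr":[0,0,0],"claw":0}
    - {"travel":[0.45,-2.4,0],"dr":[0,0,0],"claw":0}
    - {"travel":[0.5,-3.1,0],"dr":[0,0,0],"claw":0}
    - {"travel":[0.5,-3.7,0],"dr":[0,0,0],"claw":0}
    - {"travel":[0.45,-4.3,0],"dr":[0,0,0],"claw":0}
    - {"travel":[0.4,-4.9,0],"dr":[0,0,0],"claw":0}
    - {"travel":[0.3,-5.5,0],"dr":[0,0,0],"claw":0}
    - {"travel":[0.2,-6.1,0],"dr":[0,0,0],"claw":0}
    - {"travel":[0.05,-6.7,0],"dr":[0,0,0],"claw":0}
    - {"travel":[0.05,-6.7,0],"dr":[0,0,0],"claw":0}

```text
time_s: 4.65
tool_pos: [0.5004, 0.051, 0.1779]
tool_rot: [179.6, -0.3, 121.3]
force: [4.5, 13.6, -4.2]
grip_width: 0.0171
```

```bash
python3 -c "
from h import *
go([.496,.0405,.178],121)
p=np.array([.5895,-.0424]);r=np.array([.558,.078])-p;v=env.get_obs()['tool_pos'][:2]-p;print(np.linalg.norm(v),np.arctan2(r[0]*v[1]-r[1]*v[0],r@v))"
```

```text
t 4.65 [0.5004 0.051  0.1779] [179.62  -0.34 121.3 ] F [ 4.5 13.6 -4.2] w 0.0171 q [ 33.   4. -43. 106.   3.  71.  21.]
cm [-0.67 -0.92 -0.02] dr [ 0.38 -0.34  0.3 ]
0.12909955314667823 0.5062921714791225
```

Emit:
send_rows:
  series:
    - {"travel":[-0.1,-0.3,0],"dr":[0,0,0],"claw":0}
    - {"travel":[-0.2,-0.6,0],"dr":[0,0,0],"claw":0}
    - {"travel":[-0.3,-1.0,0],"dr":[0,0,0],"claw":0}
    - {"travel":[-0.3,-1.0,0],"dr":[0,0,0],"claw":0}
    - {"travel":[-0.3,-1.0,0],"dr":[0,0,0],"claw":0}
    - {"travel":[-0.3,-1.0,0],"dr":[0,0,0],"claw":0}

```text
time_s: 5.15
tool_pos: [0.4938, 0.045, 0.1779]
tool_rot: [179.6, -0.4, 121.4]
force: [3.4, 15.7, -3.2]
grip_width: 0.0174
```

```bash
cat > c.py <<'E'
from h import *
go([.496,.0405,.178],121)
p=np.array([.5895,-.0424]);r=np.array([.558,.078])-p;v=env.get_obs()['tool_pos'][:2]-p;print(np.linalg.norm(v),np.arctan2(r[0]*v[1]-r[1]*v[0],r@v))
E
python3 c.py
```

```text
t 5.15 [0.4938 0.045  0.1779] [179.56  -0.42 121.39] F [ 3.4 15.7 -3.2] w 0.0174 q [ 34.   3. -43. 107.   2.  70.  22.]
cm [-0.5  -0.04 -0.02] dr [ 0.44 -0.42  0.38]
0.1296047373952046 0.5750087149327567
```

Emit:
send_rows:
  series:
    - {"travel":[-0.15,-0.4,0],"dr":[0,0,0],"claw":0}
    - {"travel":[-0.25,-0.8,0],"dr":[0,0,0],"claw":0}
    - {"travel":[-0.25,-0.8,0],"dr":[0,0,0],"claw":0}
    - {"travel":[-0.25,-0.8,0],"dr":[0,0,0],"claw":0}
    - {"travel":[-0.25,-0.8,0],"dr":[0,0,0],"claw":0}
    - {"travel":[-0.25,-0.8,0],"dr":[0,0,0],"claw":0}

```text
time_s: 5.65
tool_pos: [0.4936, 0.0449, 0.1781]
tool_rot: [178.6, -0.5, 121.6]
force: [21.6, 27.3, -18.8]
grip_width: 0.0173
```

```bash
python3 c.py; python3 -c "
from h import *
a=env.read_camera('scene');b=env.read_camera('side')
cv2.imwrite('pics/s2.png',np.hstack([cv2.resize(a[170:300,240:390],(400,347)),cv2.resize(b[160:290,190:340],(400,347))]))
cv2.imwrite('pics/w2.png',env.read_camera('wrist'))"
```

```text
t 5.65 [0.4936 0.0449 0.1781] [178.65  -0.49 121.62] F [ 21.6  27.3 -18.8] w 0.0173 q [ 34.   2. -43. 108.   1.  70.  23.]
cm [-0.5  -0.03  0.  ] dr [ 1.35 -0.49  0.61]
0.12963779021263494 0.5763888452483796
```

View pics/s2.png

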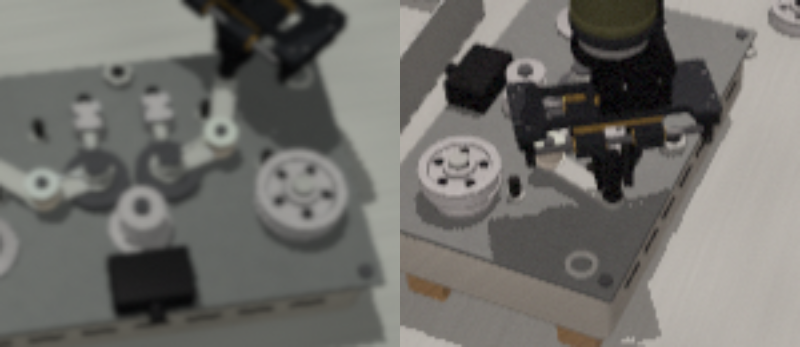

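View pics/w2.png

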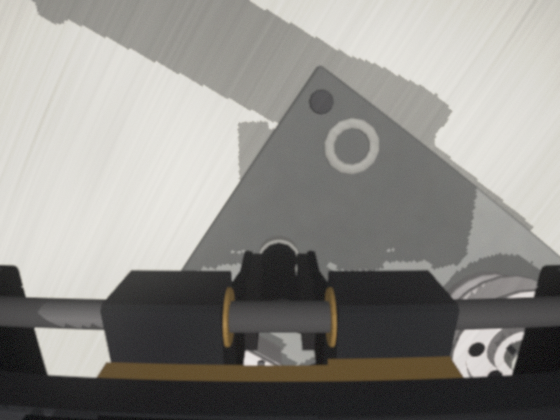

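The push force rose from 16 to 35 N with no further motion, so it is against the stop. The lever edge is on the rear pin in the scene crop, at (207,105), and the wrist view shows the post between the pads at (280,255). As an independent check, I'll get the swing from the roller positions, then hand in.

Run:
```python
exec(open('c.py').read())
piv=p
a=onz('scene',(195+519.5/4,180+200.5/4),.165)[:2]-piv
b=onz('scene',(240+221*150/400,170+132*130/347),.165)[:2]-piv
print('roller radii',np.linalg.norm(a),np.linalg.norm(b),'swing',np.arctan2(a[0]*b[1]-a[1]*b[0],a@b))
```

```text
t 5.8 [0.4936 0.0448 0.1781] [178.65  -0.49 121.62] F [ 21.4  27.3 -18.2] w 0.0172 q [ 34.   2. -43. 108.   1.  70.  23.]
cm [-0.49 -0.03  0.  ] dr [ 1.35 -0.5   0.61]
0.12962977523336516 0.5765830744374659
roller radii 0.05591782175912017 0.05835916724274037 swing 0.5612445588318145
```

```bash
python3 -c "
from cell import env
print(env.sign_off())"
```

```text
the job is handed in; nothing more can be done
None
```

I pushed the left tensioner, on the side with the pulley, back to its rear stop. The job was handed in with the gripper still holding its handle there (25 N grip set, fingers 17 mm apart on the 18 mm post).

- **At the stop:** in the last push the sideways force rose from about 16 N to 35 N and the hand moved less than 1 mm. The lever also appears to rest on the rear pin in the scene picture.
- **Swing:** the hand's position gives about 0.58 rad and the roller in the picture gives about 0.56 rad. The stop is at 0.60 and the pass mark is 0.53. The two agree within my measuring error of a few hundredths.
- **Small disagreement:** the hand sits about 5 mm further from my estimated pivot than the handle should. I put this down to my estimate of the head's position and the post sitting off-centre in the pads.
- **Not checked directly:** I did not measure the pawl. I take it to be home because the swing is well past the click at 0.44.
- **Everything else:** the hand stayed clear of the right tensioner and the loose parts, and the washer, nut and right-hand roller looked undisturbed in the last pictures. I did not measure them or check the loose parts on the table again.

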